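Turn the oiled trivet with the turner

ROBOT

A 6-joint arm with a two-finger parallel gripper is mounted at the origin on the work surface. World frame = base frame: x ahead of the robot, y to its left, z up, the work surface at z = 0. Lengths are in mm, angles in degrees, forces in N, time in s.
With the tool pointing down it reaches from about 300 to 850 mm from the base axis. Payload 4.2 kg.
Tool frame: the origin (TCP) lies at the very end of the fingers, on their centre line; the grasp point (between the pads) lies 19 mm behind it; z points along the fingers, y is the direction in which the jaws open and shut (so a half turn about z gives the same grasp; the last joint's range is limited). The gripper opens to 91 mm and grips with 3 to 60 N. Pads are 32 mm wide; open, the fingers measure 118 mm over their backs; the gripper's body (76 mm by 178 mm) begins 60 mm behind the grasp point.
Start: joints at [-69.328, 18.312, 89.639, -0, 72.044, -1.146], TCP at [213.711, -533.827, 213.976] pointing down, gripper open.
Joint ranges: [-177.97, 177.97], [-48.28, 115.42], [12.27, 149.76], [-77.06, 257.06], [2.81, 150.46], [-146.56, 146.56]. Speed limits (degrees/s): [147.25, 147.25, 180, 180, 180, 180].

INTERFACE

Orientations are given as [roll, pitch, yaw] about the fixed x, y, z axes, in that order (R = Rz(yaw) Ry(pitch) Rx(roll)).
In Python, from workcell import monitor, eyes, job gives the robot as it stands.
- The arm moves only by the tool move_arm, never from a script. Its argument "increments" is a list that holds one entry, the list of rows, each a list of 7 numbers: the opening, from 0 (shut) to 1 (fully open), then the shift along the tool's x, y, z in cm, then the turn, a rotation vector about the tool's x, y, z in rad. In form: [[[jaw, x, y, z, ax, ay, az], ...]]. A call has 1 to 12 rows; each row shifts and turns the pose as measured when the row begins, along the tool's axes as they then stand; what a row does not reach is not made up. A row lasts 1/8 s, in which the tool goes at most 62.5 mm and 10.7 degrees, less where a joint would pass 70% of its speed; a pose out of reach is approached as far as the arm can. A call is refused whole if a number of a shift passes 6.25 or a number of a turn 0.188, either way. A call with a gripper value outside its range is refused whole. The fingers move at their own pace and stop on an object; "force" is the grip in N (left out, the last holds). Time passes only in rows, so rows that do not move let the fingers close. It gives the time, the measured TCP pose, the force and the opening at its end, in the units of the state.
- monitor.state(): the state, without advancing time (a new reading comes with each control period).
- eyes.grab_frame(name): name is "side" or "top"; returns a dict with "color" (400x640x3 uint8, red, green, blue), "z_map" (400x640 float32, mm along the optical axis (not along the pixel's ray), 0 where there is no reading), "camera_matrix" (3x3 intrinsics, pixels), "rvec" (rotation vector, rad) and "tvec" (3), from world to camera coordinates, as OpenCV has them. Camera axes: x right, y down, z forward; pixel columns grow to the right and rows downward; lengths in mm; the calibration is good to about 2 mm. A picture is of the moment at which its call begins.
- job.job_done(): hands the job in, once; it reports no verdict.
The state is a dict: "time_s": time; "qpos": joint angles; "qvel": joint speeds; "effort": joint torques, N m; "ee_pos": TCP position; "ee_rot": TCP orientation; "force": force on the tool from outside, world axes, zero at the start; "torque": the same for the moment, N m; "gripper_width": finger opening in mm.
Only numpy, scipy, OpenCV 4.12 (cv2) and the standard library are available. Lean on these libraries where they do the work, as an engineer would, in place of code of your own. Each camera call takes 0.05 s, during which the arm holds its last target. There are 200 camera calls.

TASK

The trivet's inlaid face is oiled: take the turner from its stand by the handle, slide its blade flat under the trivet on the lower bed, from the robot's side, pressing only lightly, and with a turn of the wrist tip the trivet over the step so that it lies upside down, flat on the cork of the upper bed. Touch the trivet only with the turner, neither jamming it nor carrying it up off the board; then lay the turner back on its stand as it was, without dropping it, and leave everything else alone.

Things in the scene. Friction and masses are not known exactly. Their poses are not given: they have to be found in the camera images.
- board: fixed plywood turning board; origin on its underside, under the step; its x points away from the robot (yaw to 0.2 rad either way), y to the left. x from -100 to +130 mm, y -130 to +150. Lower bed (y < 0): bare plywood, top 12 mm over the origin, open at its near and right edges. Upper bed (y > 0): cork from x = -100 to +60, top 24 mm over the origin
- board_step (a point): middle of the top edge of the upright 12 mm step between the beds, which runs along the board's x at y = 0: x = 0, z = 24 mm in the board's frame
- board_stop (a point): middle of the near face of the dark wooden end stop, at its foot: x = +60, y = -65, z = 12 mm in the board's frame. The stop crosses both beds, 12 mm thick, top 26 mm over the board's origin. The shelf beyond it (x = 72 to 130) carries a sanding block and a tin
- trivet: loose square wooden trivet, 110 x 110 x 10 mm, 65 to 125 g, rigid. It starts on the lower bed, left edge within 8 mm of the step, far edge within 10 mm of the end stop, square to the board within 0.03 rad. Origin: centre of the face that is down at the start; its z points to the inlaid face (dark ring 64 mm across): up at the start, down once turned over. Its x is the board's x
- trivet_center (a point): centre of the trivet, halfway through its thickness (5 mm above its origin). Both faces are bevelled along all four edges: a face's flat is 92 x 92 mm, each bevel rises 2.5 mm over 9 mm, the edge left between the bevels is 5 mm thick. So a thin blade lying on the bed wedges under the bevel; one 1 mm higher butts on the edge
- turner: loose rigid steel turner (cranked spatula), 160 g. Origin: centre of the blade's underside; x from handle to tip, z up. Blade 80 (x) x 60 (y) x 2 mm, flat, square tip. A neck climbs from the blade's rear to a straight wooden handle parallel to the blade: 22 mm wide (y), 20 mm high, from x = -60 to -165, its axis 45 mm above the blade's underside
- turner_grip (a point): the place to hold the handle, near the balance point: on its axis, x = -85, z = 45 mm in the turner's frame; free on both sides
- turner_tip (a point): middle of the blade's tip edge, on the underside: x = 40 mm in the turner's frame
- stand: fixed wooden stand, to the right or the left of the board; plate 300 (x) x 110 (y) x 8 mm, origin: centre of its underside. A block 20 (x) x 60 (y) mm at x = -75, top 42.5 mm over the origin, stands just under the handle's end (0.5 mm gap when the blade lies flat on the plate). The turner starts on it, pointing along its x
- stand_place (a point): top of the stand's plate, 70 mm ahead (+x) of its origin, its axes those of the stand: the centre of the blade belongs here
- sanding_block: cork sanding block, 45 x 85 x 28 mm, on the shelf beyond the board's end stop; bystander
- finish_tin: small steel tin, 40 mm wide, 50 mm high, on the same shelf; bystander
- glue: white glue bottle, 54 mm wide, 150 mm high; bystander
- screw_jar: glass jar, 70 mm wide, 90 mm high; bystander
- tape_measure: tape measure, 65 x 35 x 60 mm; bystander
- hammer: hammer lying on the bench; bystander
Mind the look-alikes: they are no part of the job. Leave any purple look-alike of the turner alone. Of the things shaped like the trivet, the wooden one is meant.

How it is judged (in metres and radians):
On the way, in this order (a step that is already met when the one before it is completed fails the run):
1. the turner is held by its handle, lifted off the stand (contact force between turner and the fingers above 2 N and contact force between turner and stand below 0.01 N and height (world z) of turner_tip above 0.02 m), for 0.1 s.
2. the blade's tip is at least 30 mm under the trivet, from the robot's side, the trivet still lying on the lower bed inlaid face up (x of turner_tip in the frame of trivet between -0.025 and 0.06 m and y of turner_tip in the frame of trivet between -0.06 and 0.06 m and z of turner_tip in the frame of trivet below 0.002 m and angle between trivet's own z axis and vertical below 0.2 rad and y of trivet_center in the frame of board below -0.03 m), for 0.05 s.
3. the wrist has turned the blade by more than 0.6 rad with the trivet tipped up on it (more than 0.6 rad, not yet past upright) (angle between each of turner, trivet's own z axis and vertical above 0.6 rad and angle between trivet's own z axis and vertical below 1.6 rad and contact force between turner and trivet above 0.02 N).
At the end, for the whole second after the job is handed in: Trivet at rest, inlaid face down, flat within 0.06 rad on the cork, centre 15 to 105 mm past the step, -60 to +30 mm along the board's x, 26 to 32 mm above its underside. Turner at rest on its stand, level within 0.06 rad, within 30 mm of its place, 4 mm of the plate, 0.25 rad of its line (angle between trivet's own z axis and vertical above 3.08 rad and z of trivet_center in the frame of board between 0.026 and 0.032 m and y of trivet_center in the frame of board between 0.015 and 0.105 m and x of trivet_center in the frame of board between -0.06 and 0.03 m and linear speed of each of trivet, turner below 0.02 m/s and horizontal distance between turner and stand_place below 0.03 m and angle between turner's own z axis and vertical below 0.06 rad and angle between the x axis of turner and the x axis of stand, either way round below 0.25 rad and z of turner in the frame of stand below 0.012 m); the robot touches nothing.
It fails at once if the hand or arm touches the oiled trivet (contact force between trivet and the fingers above 0.2 N or contact force between trivet and the arm above 0.2 N).
It fails at once if the turner presses on the board with more than 15 N or pushes the trivet with more than 10 N (contact force between turner and board above 15 N or contact force between turner and trivet above 10 N).
It fails at once if the trivet's centre rises more than 120 mm above the bench (carried or thrown) (height (world z) of trivet_center above 0.12 m).
It fails at once if the turner falls (faster than 0.4 m/s) with no hand on it (contact force between turner and the fingers below 0.05 N and linear speed of turner above 0.4 m/s).
It fails at once if a bystander is moved by more than 20 mm (distance of any of sanding_block, finish_tin, glue, screw_jar, tape_measure, hammer from where it was at the start of the episode above 0.02 m).
It also fails if it takes over 72 s, if anything falls off the work surface, if the arm or the gripper's body presses on something with over 40 N, if the wrist force passes 120 N, or if a joint passes its speed limit or range.

## Working session

There is one attempt and no reset: what is moved stays moved. The work goes in short steps, Python scripts to look and compute and a tool call to move; the robot and the scene stay as the last step left them, time stands still between calls to the robot, and variables do not carry over. Pictures are saved under pics/ and viewed, about 8 in all and at most 12, crops included, and the job is handed in when it is done.

Besides the shell and the picture viewer there is one more tool, called after "Call:" as name(argument=value, ...) on one line, values as JSON. move_arm: Moves the arm, as the interface text tells. Its arguments: {"type":"object","properties":{"increments":{"type":"array"},"force":{"type":"number"}},"required":["increments"]}

```bash
mkdir -p pics; ls; cat > h.py <<'E'
import numpy as np, cv2
from scipy.spatial.transform import Rotation as R
from workcell import monitor, eyes, job
def grab(n):
    f=eyes.grab_frame(n); f['K']=np.array(f['camera_matrix']); f['R']=cv2.Rodrigues(np.array(f['rvec'],float))[0]; f['t']=np.array(f['tvec'],float).ravel(); return f
def cloud(f):
    z=f['z_map']; v,u=np.mgrid[:z.shape[0],:z.shape[1]]; K=f['K']
    c=np.stack([(u-K[0,2])/K[0,0]*z,(v-K[1,2])/K[1,1]*z,z],-1)
    w=(c-f['t'])@f['R']; w[z==0]=np.nan; return w
def onplane(f,u,v,h):
    d=np.linalg.inv(f['K'])@np.array([u,v,1.])
    o=-f['R'].T@f['t']; d=f['R'].T@d; return o+d*(h-o[2])/d[2]
def proj(f,p): return cv2.projectPoints(np.array(p,float).reshape(-1,1,3),np.array(f['rvec'],float),f['t'],f['K'],None)[0].reshape(-1,2)
def save(f,name,box=None,s=1):
    im=f['color'][...,::-1]
    if box: im=im[box[1]:box[3],box[0]:box[2]]
    cv2.imwrite('pics/'+name,cv2.resize(im,None,fx=s,fy=s,interpolation=cv2.INTER_CUBIC))
E
python3 - <<'E'
from h import *
import pickle
for n in('top','side'):
    f=grab(n); pickle.dump(f,open(n+'0.pkl','wb')); save(f,n+'0.png',None,1.25)
    print(n,-f['R'].T@f['t'],f['K'][0,0])
print(monitor.state())
E
```

```text
pics
top [4.20080196e+02 3.11242211e-01 1.53721083e+03] 420.2117865055902
side [152.99240451 977.02979938 735.7459154 ] 476.3334584082826
{'time_s': 0.1, 'qpos': array([-6.93296463e+01,  1.83479979e+01,  8.96968363e+01, -1.71251269e-03,
        7.20438770e+01, -1.14487625e+00]), 'qvel': array([ 0.07278622, -0.03447533, -0.08442843,  0.06066792,  0.10719774,
        0.00637287]), 'effort': array([ 4.14859487e-04, -4.13331628e+01, -2.32510132e+01,  7.29598291e-02,
        4.21874668e-02, -4.93059486e-05]), 'ee_pos': array([ 213.52819442, -533.41973824,  213.22163269]), 'ee_rot': array([-1.79911274e+02, -1.44540352e-04,  2.18157590e+01]), 'force': array([ 0.02637656, -0.16302213, -0.41581456]), 'torque': array([ 0.01102393, -0.0076329 ,  0.02387461]), 'gripper_width': 91.30048791877981}
```

View pics/top0.png

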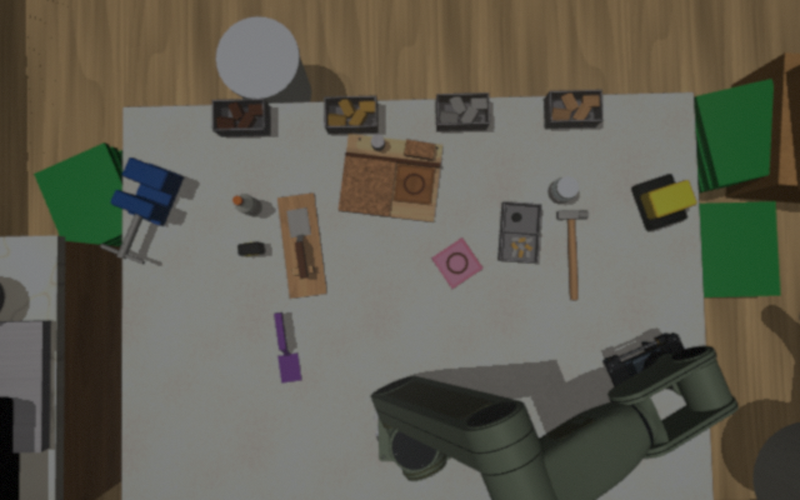

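View pics/side0.png

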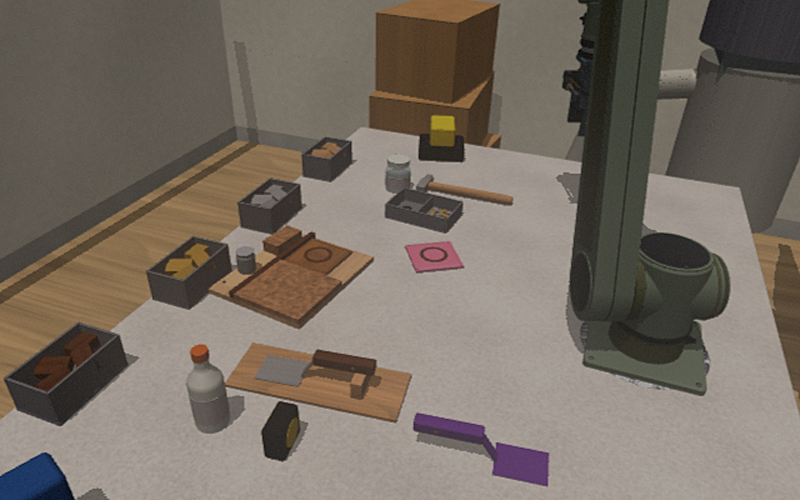

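The top view shows the wooden trivet with its dark ring on the board at (413,185) and a pink look-alike at (457,263). The steel turner lies on the stand at (300,240), and the purple look-alike is at (288,350). The wooden trivet and steel turner fit the description. I'll confirm this in an enlarged crop.

```bash
python3 - <<'E'
from h import *
import pickle
f=pickle.load(open('top0.pkl','rb')); save(f,'crop0.png',(210,100,370,250),5) if 0 else save(f,'crop0.png',(215,100,365,245),5*0.8)
E
```

```text
(no output)
```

View pics/crop0.png

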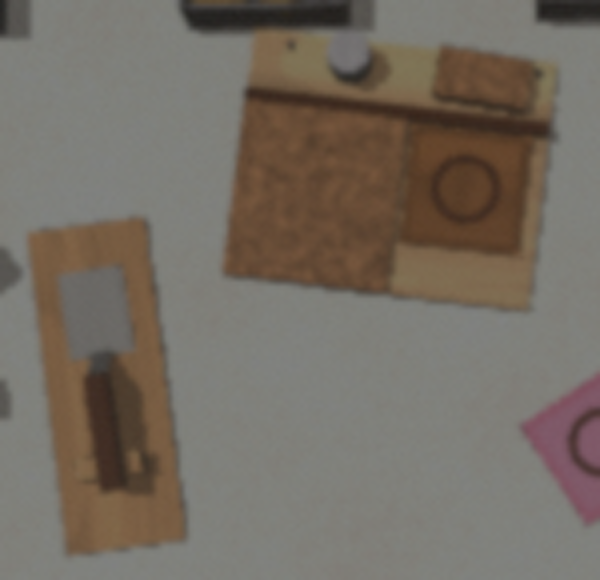

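The crop confirms the wooden trivet on the lower bed, with corners near crop pixels (410,122), (530,133), (522,253) and (400,243). The steel turner is on the stand. Next I'll work out the poses.

```bash
cat > fit.py <<'E'
from h import *
import pickle
from scipy.optimize import least_squares
f=pickle.load(open('top0.pkl','rb'))
px=lambda L:np.array(L,float)/4+[215-.375,100-.375]
def fit(obj,pix,x0,z0=0):
    obj=np.array(obj,float);pix=px(pix)
    def w(p):
        c,s=np.cos(p[2]),np.sin(p[2]); return np.c_[p[0]+c*obj[:,0]-s*obj[:,1],p[1]+s*obj[:,0]+c*obj[:,1],obj[:,2]+z0]
    r=least_squares(lambda p:(proj(f,w(p))-pix).ravel(),x0)
    print(np.round(r.x[:2],1),'yaw',round(np.degrees(r.x[2]),2),'res',np.round(r.fun.reshape(-1,2),1).tolist()); return r.x
b=fit([[-100,150,24],[-100,-130,12],[-100,0,24],[60,150,26],[60,-130,26]],[[223,275],[531,310],[390,294],[247,97],[549,137]],[640,0,-.05])
t=fit([[55,55,7.5],[55,-55,7.5],[-55,-55,7.5],[-55,55,7.5]],[[408,123],[531,134],[522,254],[399,243]],[650,-50,-.05],12)
s=fit([[150,55,8],[150,-55,8],[-150,-55,8],[-150,55,8]],[[29,232],[147,218],[186,541],[67,554]],[560,200,.1])
u=fit([[40,30,2],[40,-30,2],[-40,-30,2],[-40,30,2],[-165,11,55],[-165,-11,55]],[[60,275],[124,266],[133,349],[70,359],[101,492],[126,489]],[620,200,.1],8)
w=cloud(f)
for nm,q in [('board',b),('stand',s)]: pass
def at(c,yaw,o,h): 
    R_=np.array([[np.cos(yaw),-np.sin(yaw)],[np.sin(yaw),np.cos(yaw)]]); p=np.array([*(c+R_@o),h]); v=proj(f,p)[0]; a=w[int(round(v[1]))-1:int(round(v[1]))+2,int(round(v[0]))-1:int(round(v[0]))+2].reshape(-1,3); return np.round(np.nanmedian(a,0),1)
print('cork',at(b[:2],b[2],[-20,75],24),'lower',at(b[:2],b[2],[-80,-70],12),'trivet',at(t[:2],t[2],[0,0],22),'plate',at(s[:2],s[2],[-20,40],8),'blade',at(u[:2],u[2],[0,0],10),'handle',at(u[:2],u[2],[-110,0],63),'shelf',at(b[:2],b[2],[100,90],20),'bench',at(b[:2],b[2],[-160,0],0))
c,sn=np.cos(b[2]),np.sin(b[2]);d=t[:2]-b[:2];print('trivet in board',c*d[0]+sn*d[1],-sn*d[0]+c*d[1])
c,sn=np.cos(s[2]),np.sin(s[2]);d=u[:2]-s[:2];print('turner in stand',c*d[0]+sn*d[1],-sn*d[0]+c*d[1])
E
python3 fit.py
```

```text
[696.2  41.6] yaw -8.18 res [[0.2, -0.3], [-0.1, 0.4], [-0.4, -0.2], [-0.3, 0.6], [0.7, -0.4]]
[691.7 -15.9] yaw -6.1 res [[0.5, 0.2], [-0.2, -0.1], [-0.4, -0.2], [0.2, 0.1]]
[520.7 315. ] yaw 5.91 res [[-0.1, -0.2], [0.1, -0.5], [0.1, 0.1], [-0.1, 0.6]]
[587.9 322.8] yaw 7.86 res [[-0.4, -0.1], [-0.3, -0.5], [0.8, 0.2], [0.3, 0.4], [-0.2, 0.2], [-0.3, -0.1]]
cork [686.2 118.4  22.9] lower [608.1 -18.1  10. ] trivet [690.7 -16.3  20.5] plate [495.9 353.8   7.6] blade [586.6 323.2   7.1] handle [478.5 310.   60.8] shelf [809.5 116.4  13.1] bench [537.3  64.3   0. ]
trivet in board 3.71905105440237 -57.54630886929972
turner in stand 67.70138109062474 0.7945282225466208
```

```bash
cat >> h.py <<'E'
def toolR(yaw,pitch,roll,flip):
    # turner frame Rz(yaw)Rx(-roll); tool z = turner (sin p,0,-cos p), tool x ~ turner x (flip: opposite)
    T=R.from_euler('ZX',[yaw,-roll],degrees=True)
    p=np.radians(pitch); z=np.array([np.sin(p),0,-np.cos(p)]); x=np.array([np.cos(p),0,np.sin(p)])*(-1 if flip else 1)
    return T.as_matrix()@np.c_[x,np.cross(z,x),z]
E
python3 - <<'E'
from h import *
C=R.from_euler('z',90,degrees=True).as_matrix()
def wrist(Rt,q1,q23,s4):
    M=(R.from_euler('ZY',[q1,q23],degrees=True).as_matrix()).T@Rt@C.T
    a=R.from_matrix(M).as_euler('ZYZ',degrees=True)
    if a[1]<0:a=a+[180,0,180];a[1]=-a[1]
    return np.round([s4*a[0],a[1],a[2]],0)
# sanity at start
st=monitor.state(); Rs=R.from_euler('xyz',st['ee_rot'],degrees=True).as_matrix()
print(wrist(Rs,st['qpos'][0],st['qpos'][1]+st['qpos'][2],1))
for flip in(0,1):
  for pitch in (0,15,25):
    print('flip',flip,'pitch',pitch)
    print(' stand',wrist(toolR(7.5,pitch,0,flip),32,108,1),' ins',wrist(toolR(-7,pitch,0,flip),-3,110,1))
    for roll in(40,70,90):
      print('  roll',roll,[wrist(toolR(-7,pitch,roll,flip),q1,q23,1).tolist() for q1,q23 in((15,100),(15,120))])
E
```

```text
[-0. 72. -1.]
flip 0 pitch 0
 stand [ -0.  72. 114.]  ins [ 0. 70. 94.]
  roll 40 [[-37.0, 96.0, 113.0], [-37.0, 80.0, 125.0]]
  roll 70 [[-65.0, 107.0, 108.0], [-62.0, 98.0, 126.0]]
  roll 90 [[-86.0, 112.0, 101.0], [-79.0, 109.0, 122.0]]
flip 0 pitch 15
 stand [ -7.  59. 118.]  ins [-1. 55. 95.]
  roll 40 [[-43.0, 82.0, 113.0], [-47.0, 68.0, 128.0]]
  roll 70 [[-70.0, 92.0, 107.0], [-70.0, 85.0, 126.0]]
  roll 90 [[-89.0, 97.0, 100.0], [-86.0, 96.0, 120.0]]
flip 0 pitch 25
 stand [-13.  50. 121.]  ins [-2. 45. 95.]
  roll 40 [[-47.0, 73.0, 114.0], [-54.0, 60.0, 131.0]]
  roll 70 [[-73.0, 83.0, 107.0], [-76.0, 77.0, 127.0]]
  roll 90 [[-91.0, 87.0, 100.0], [-92.0, 87.0, 120.0]]
flip 1 pitch 0
 stand [ -0.  72. -66.]  ins [  0.  70. -86.]
  roll 40 [[-37.0, 96.0, -67.0], [-37.0, 80.0, -55.0]]
  roll 70 [[-65.0, 107.0, -72.0], [-62.0, 98.0, -54.0]]
  roll 90 [[-86.0, 112.0, -79.0], [-79.0, 109.0, -58.0]]
flip 1 pitch 15
 stand [ -7.  59. -62.]  ins [ -1.  55. -85.]
  roll 40 [[-43.0, 82.0, -67.0], [-47.0, 68.0, -52.0]]
  roll 70 [[-70.0, 92.0, -73.0], [-70.0, 85.0, -54.0]]
  roll 90 [[-89.0, 97.0, -80.0], [-86.0, 96.0, -60.0]]
flip 1 pitch 25
 stand [-13.  50. -59.]  ins [ -2.  45. -85.]
  roll 40 [[-47.0, 73.0, -66.0], [-54.0, 60.0, -49.0]]
  roll 70 [[-73.0, 83.0, -73.0], [-76.0, 77.0, -53.0]]
  roll 90 [[-91.0, 87.0, -80.0], [-92.0, 87.0, -60.0]]
```

Call:
move_arm(increments=[[[1,3,0,-3,0,0.15,0],[1,0,0,0,0.15,0,0],[1,0,0,0,0.15,0,0],[1,0,0,0,0,0,0]]])

```text
time_s: 0.6
ee_pos: [241.6, -520.3, 242.6]
ee_rot: [-162.0, -8.9, 21.8]
force: [-0.0, 0.5, -0.3]
gripper_width: 91.2
```

```bash
python3 -c "
from h import *
s=monitor.state();print(s['qpos'],s['ee_pos'],s['ee_rot'],s['time_s'])
R_=R.from_euler('xyz',s['ee_rot'],degrees=True).as_matrix();print(R_)"
```

```text
[-70.71301542  27.43932121  74.00004763   7.7158754   96.98885697
  -4.21119607] [ 241.64872151 -520.29988132  242.6259253 ] [-162.04815927   -8.88040613   21.78877449] 0.6
[[ 0.91742767  0.39729618  0.02195937]
 [ 0.36673641 -0.86569141  0.34070925]
 [ 0.15437252 -0.3045228  -0.93991223]]
```

Positive j4 leans the tool to the left, so my wrist model holds. I'll grip pointing straight down with tool x along the turner's x.

```bash
cat >> h.py <<'E'
def plan(p,Rt,p0=None,R0=None):
    if p0 is None:
        s=monitor.state(); p0=s['ee_pos']; R0=R.from_euler('xyz',s['ee_rot'],degrees=True).as_matrix(); print('t',s['time_s'],'q',np.round(s['qpos'],1),'F',np.round(s['force'],1))
    rv=R.from_matrix(R0.T@Rt).as_rotvec(); d=Rt.T@(np.array(p)-p0)/10
    print('rot',np.round(rv,4),'then shift cm (new tool)',np.round(d,3),'len',round(np.linalg.norm(d),2))
E
python3 -c "
from h import *
plan([503.6,311.7,200],toolR(7.5,0,0,0))"
```

```text
t 0.6 q [-70.7  27.4  74.    7.7  97.   -4.2] F [-0.   0.5 -0.3]
rot [-0.3304 -0.114   0.2711] then shift cm (new tool) [ 36.831 -79.069   4.263] len 87.33
```

Call:
move_arm(increments=[[[1,0,0,0,-0.11,-0.038,0.09],[1,0,0,0,-0.11,-0.038,0.09],[1,0,0,0,-0.11,-0.038,0.09],[1,2.3,-4.94,0.2,0,0,0],[1,2.3,-4.94,0.2,0,0,0],[1,2.3,-4.94,0.2,0,0,0],[1,2.3,-4.94,0.2,0,0,0],[1,2.3,-4.94,0.2,0,0,0],[1,2.3,-4.94,0.2,0,0,0],[1,2.3,-4.94,0.2,0,0,0],[1,2.3,-4.94,0.2,0,0,0],[1,2.3,-4.94,0.2,0,0,0]]])

```text
time_s: 2.1
ee_pos: [388.6, -36.2, 216.5]
ee_rot: [178.4, -1.1, 6.6]
force: [1.5, 0.4, 0.7]
gripper_width: 91.5
```

```bash
python3 -c "
from h import *
plan([503.6,311.7,140],toolR(7.5,0,0,0))"
```

```text
t 2.1 q [ -5.8   0.5 111.6  -1.5  66.5  78.2] F [1.5 0.4 0.7]
rot [ 0.0287 -0.0194 -0.0164] then shift cm (new tool) [ 15.945 -32.992   7.648] len 37.43
```

Call:
move_arm(increments=[[[1,1.8,-3.7,0.85,0.028,-0.019,-0.016],[1,1.8,-3.7,0.85,0,0,0],[1,1.8,-3.7,0.85,0,0,0],[1,1.8,-3.7,0.85,0,0,0],[1,1.8,-3.7,0.85,0,0,0],[1,1.8,-3.7,0.85,0,0,0],[1,1.8,-3.7,0.85,0,0,0],[1,1.8,-3.7,0.85,0,0,0],[1,1.6,-3.4,0.85,0,0,0],[1,0,0,0,0,0,0]]])

```text
time_s: 3.35
ee_pos: [497.5, 324.6, 142.8]
ee_rot: [-179.8, -1.3, 8.0]
force: [-1.0, 0.1, -0.5]
gripper_width: 91.1
```

```bash
python3 -c "
from h import *
plan([503.6,311.7,34],toolR(7.5,0,0,0))
f=grab('side');save(f,'s1.png',(150,190,350,340),3.5)"
```

```text
t 3.35 q [ 32.2  22.3  94.3  -0.4  62.  114.4] F [-1.   0.1 -0.5]
rot [-0.004  -0.0235  0.008 ] then shift cm (new tool) [ 0.439  1.36  10.875] len 10.97
```

View pics/s1.png

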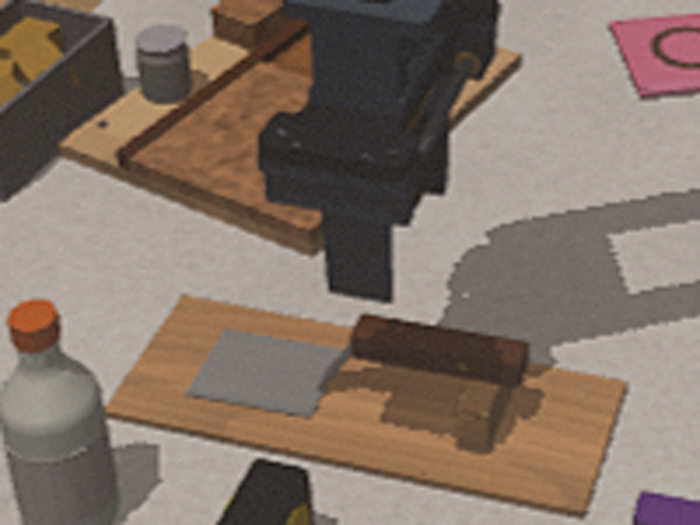

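The side crop shows the hand above the handle at (360,290), with the handle spanning (355,320) to (525,380) and free on both sides. I'll descend and grip.

Call:
move_arm(increments=[[[1,0.44,1.36,2.5,-0.004,-0.023,0.008],[1,0,0,3,0,0,0],[1,0,0,3,0,0,0],[1,0,0,2,0,0,0],[1,0,0,0.3,0,0,0],[1,0,0,0,0,0,0]]])

```text
time_s: 4.15
ee_pos: [502.1, 298.1, 29.3]
ee_rot: [179.7, 0.3, 6.9]
force: [0.4, -0.1, -0.8]
gripper_width: 91.2
```

```bash
python3 -c "
from h import *
plan([503.6,311.7,34],toolR(7.5,0,0,0))"
```

```text
t 4.15 q [ 29.6  29.1 101.9  -0.2  49.4 112.8] F [ 0.4 -0.1 -0.8]
rot [ 0.0045  0.0056 -0.0097] then shift cm (new tool) [ 0.327 -1.331 -0.474] len 1.45
```

Call:
move_arm(increments=[[[1,0.33,-1.33,-0.47,0.004,0.005,-0.009],[1,0,0,0,0,0,0],[1,0,0,0,0,0,0]]])

```text
time_s: 4.53
ee_pos: [505.4, 313.1, 36.5]
ee_rot: [-179.9, -0.2, 7.5]
force: [0.4, 0.6, -0.4]
gripper_width: 91.3
```

```bash
python3 -c "
from h import *
plan([503.6,311.7,34],toolR(7.5,0,0,0)); print(monitor.state()['qvel'])"
```

```text
t 4.525 q [ 30.7  29.1 100.5  -0.   50.1 113.2] F [ 0.4  0.6 -0.4]
rot [-0.0016 -0.0039 -0.0004] then shift cm (new tool) [-0.192  0.116  0.245] len 0.33
[ 0.41684222 -0.50701489 -0.87295608  0.21848071 -0.11992689 -0.04242267]
```

Call:
move_arm(increments=[[[0.6,-0.17,0.1,0.2,0,-0.004,0],[0.4,0,0,0,0,0,0],[0,0,0,0,0,0,0],[0,0,0,0,0,0,0],[0,0,0,0,0,0,0],[0,0,0,0,0,0,0],[0,0,0,0,0,0,0]]], force=50)

```text
time_s: 5.4
ee_pos: [503.6, 311.8, 34.5]
ee_rot: [-179.9, 0.0, 7.5]
force: [-0.6, -0.6, -0.7]
gripper_width: 24.1
```

```bash
python3 -c "
from h import *
plan([503.6,311.7,34],toolR(7.5,0,0,0)); print(monitor.state())"
```

```text
t 5.4 q [3.060e+01 2.920e+01 1.008e+02 1.000e-01 5.010e+01 1.130e+02] F [-0.6 -0.6 -0.7]
rot [-0.0016  0.0002 -0.    ] then shift cm (new tool) [0.    0.013 0.053] len 0.05
{'time_s': 5.4, 'qpos': array([ 30.60412456,  29.16122353, 100.75424103,   0.11647287,
        50.05806256, 113.0316035 ]), 'qvel': array([-0.08562933, -0.0601861 , -0.03191687,  0.05237855, -0.01198371,
       -0.01961286]), 'effort': array([-1.74385015e-03, -4.61745250e+01, -1.82447112e+01,  7.09466593e-03,
       -8.69407598e-02,  2.64688674e-05]), 'ee_pos': array([503.57751287, 311.8327935 ,  34.5299763 ]), 'ee_rot': array([-1.79907453e+02,  1.06417501e-02,  7.49777341e+00]), 'force': array([-0.59223768, -0.59365023, -0.69105065]), 'torque': array([ 0.03985471,  0.02579621, -0.05205227]), 'gripper_width': 24.09295202493558}
```

Call:
move_arm(increments=[[[0,0,0,0,0,0,0],[0,0,0,0,0,0,0],[0,0,0,-0.5,0,0,0],[0,0,0,-1,0,0,0],[0,0,0,-2,0,0,0],[0,0,0,-3,0,0,0],[0,0,0,-3,0,0,0],[0,0,0,-2,0,0,0],[0,0,0,0,0,0,0],[0,0,0,0,0,0,0]]])

```text
time_s: 6.65
ee_pos: [502.4, 311.0, 154.7]
ee_rot: [-179.9, 0.1, 7.5]
force: [0.3, 0.6, -1.9]
gripper_width: 21.9
```

```bash
python3 - <<'E'
from h import *
s=monitor.state(); print(s['force'],s['torque'],s['gripper_width'])
# target: turner y at trivet y=-25, tip x_t = -70 (15mm short of near edge), underside z=12+15
t=np.array([691.7,-15.9]); yaw=-7; Rt=toolR(yaw,0,0,0)
def tcp(tipx,yt,under):
    c=R.from_euler('z',yaw,degrees=True).as_matrix()[:2,:2]; p=t+c@np.array([tipx-125,yt]); return [*p,under+26.5]
print(tcp(-75,-25,60)); plan(tcp(-75,-25,60),Rt)
E
```

```text
[ 0.2840374   0.59393138 -1.86098446] [-0.02825353  0.11980151 -0.02647108] 21.867622483194094
[np.float64(490.144036086607), np.float64(-16.339785110003557), 86.5]
t 6.65 q [3.06e+01 2.22e+01 9.26e+01 1.00e-01 6.53e+01 1.13e+02] F [ 0.3  0.6 -1.9]
rot [-0.0006  0.0025  0.2529] then shift cm (new tool) [ 2.775 32.634  6.821] len 33.45
```

Call:
move_arm(increments=[[[0,0,0.5,0,0,0,0.08],[0,0,2,0,0,0,0.09],[0,0.3,3.3,0,0,0,0.08],[0,0.3,4,0,0,0,0],[0,0.3,4,0,0,0,0],[0,0.3,4,1,0,0,0],[0,0.3,4,1,0,0,0],[0,0.3,3.5,1,0,0,0],[0,0.3,2.5,1,0,0,0],[0,0.2,1.5,0.5,0,0,0],[0,0,0,0,0,0,0],[0,0,0,0,0,0,0]]])

```text
time_s: 8.15
ee_pos: [488.0, 8.1, 97.5]
ee_rot: [179.6, 1.3, -7.2]
force: [-0.4, 1.0, -2.1]
gripper_width: 21.4
```

```bash
python3 - <<'E'
from h import *
import pickle
yaw=-7; Rt=toolR(yaw,0,0,0); t=np.array([691.7,-15.9]);c=R.from_euler('z',yaw,degrees=True).as_matrix()[:2,:2]
plan([*(t+c@np.array([-75-125,-25])),60+26.5],Rt)
for n,b in(('top',(270,115,370,240)),('side',(150,170,400,290))):
    f=grab(n); pickle.dump(f,open(n+'1.pkl','wb')); save(f,n+'1.png',b,4.5 if n=='top' else 3.2)
E
```

```text
t 8.15 q [ -0.3  17.5 109.5  -0.3  54.3  97.1] F [-0.4  1.  -2.1]
rot [ 0.0066  0.0226 -0.0037] then shift cm (new tool) [0.511 2.396 1.105] len 2.69
```

View pics/side1.png

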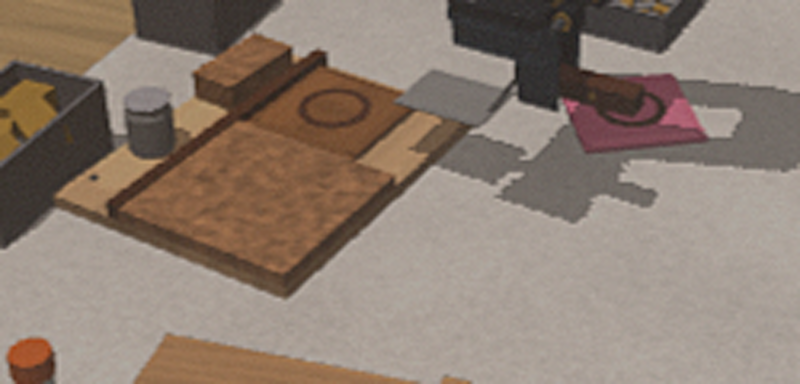

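View pics/top1.png

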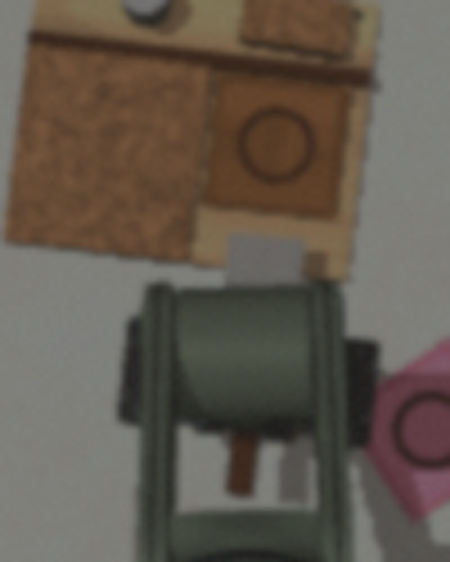

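The top crop shows the blade tip edge at (229,234) to (304,238), with the trivet ahead of it: near edge (205,207) to (336,218), far edge (213,72) to (351,88). The side crop shows the blade level and held straight. I'll check this against the kinematics.

```bash
python3 - <<'E'
from h import *
import pickle
f=pickle.load(open('top1.pkl','rb')); s=monitor.state(); Rm=R.from_euler('xyz',s['ee_rot'],degrees=True).as_matrix()
g=lambda u,v:(270-.39+u/4.5,115-.39+v/4.5)
tip=s['ee_pos']+Rm@np.array([125,0,26.5]); print('tip kin',tip)
print('tip img',onplane(f,*g(229,234),tip[2]+2)[:2],onplane(f,*g(304,238),tip[2]+2)[:2])
print('trivet near',onplane(f,*g(205,207),19.5)[:2],onplane(f,*g(336,218),19.5)[:2],'far',onplane(f,*g(213,72),19.5)[:2],onplane(f,*g(351,88),19.5)[:2])
print('step near end',onplane(f,*g(193,257),24)[:2])
w=cloud(f); 
v,u=np.mgrid[:400,:640]; 
for (a,b) in((265,250),): 
    x,y=g(a,b); print('blade depth',w[int(y)-1:int(y)+2,int(x)-1:int(x)+3].reshape(-1,3).mean(0))
E
```

```text
tip kin [611.43387795  -7.49802374  68.41149906]
tip img [613.2954578   22.69667738] [608.73512335 -35.66497916]
trivet near [642.37716549  42.3522687 ] [630.85675521 -63.10152829] far [752.15537544  33.45003088] [736.25609416 -77.89059726]
step near end [601.53634955  52.76681799]
blade depth [600.92279983  -5.09445271  68.32085526]
```

Call:
move_arm(increments=[[[0,0.2,1,0.3,0.006,0.022,-0.004],[0,0.2,1,0.8,0,0,0],[0,0,0.3,0,0,0,0],[0,0,0,0,0,0,0],[0,0,0,0,0,0,0]]])

```text
time_s: 8.88
ee_pos: [489.5, -15.9, 86.4]
ee_rot: [180.0, -0.1, -6.8]
force: [0.4, 0.1, -1.5]
gripper_width: 21.3
```

```bash
cat >> h.py <<'E'
tv=np.array([691.7,-15.9]); YAW=-7
def ins(tipx,yt,under,pitch=0):
    c=R.from_euler('z',YAW,degrees=True).as_matrix()[:2,:2]; Rt=toolR(YAW,0,0,0)@R.from_euler('y',-pitch,degrees=True).as_matrix()
    s=monitor.state(); Rm=R.from_euler('xyz',s['ee_rot'],degrees=True).as_matrix()
    tip=s['ee_pos']+Rm@np.array([125,0,26.5]); print('tip in trivet',np.round(c.T@(tip[:2]-tv),1),'z',round(tip[2],2),'rot',np.round(s['ee_rot'],2),'F',np.round(s['force'],1),'tq',np.round(s['torque'],2),'w',round(s['gripper_width'],1))
    goal=np.array([*(tv+c@np.array([tipx,yt])),under]); plan(goal-Rt@np.array([125,0,26.5]),Rt)
E
python3 -c "
from h import *
ins(-68,-25,20)"
```

```text
tip in trivet [-75.6 -24.3] z 60.17 rot [ 1.7999e+02 -1.3000e-01 -6.8400e+00] F [ 0.4  0.1 -1.5] tq [0.04 0.1  0.05] w 21.3
t 8.875 q [ -3.2  17.8 111.2  -0.   50.9  93.7] F [ 0.4  0.1 -1.5]
rot [ 0.0002 -0.0022  0.0028] then shift cm (new tool) [0.77  0.039 3.99 ] len 4.06
```

Call:
move_arm(increments=[[[0,0.3,0,1.3,0,-0.019,0],[0,0.3,0,1.5,0,0,0],[0,0.1,0,0.7,0,0,0],[0,0,0,0,0,0,0],[0,0,0,0,0,0,0]]])

```text
time_s: 9.5
ee_pos: [496.5, -16.3, 48.0]
ee_rot: [180.0, 1.1, -6.8]
force: [-0.0, -0.1, -1.5]
gripper_width: 21.1
```

```bash
python3 -c "
from h import *
ins(-65,-25,12,1)"
```

```text
tip in trivet [-69.2 -23.7] z 19.09 rot [179.99   1.12  -6.8 ] F [-0.  -0.1 -1.5] tq [ 0.05  0.09 -0.01] w 21.1
t 9.5 q [-3.20e+00  2.17e+01  1.12e+02  1.00e-01  4.74e+01  9.35e+01] F [-0.  -0.1 -1.5]
rot [0.0003 0.0021 0.0035] then shift cm (new tool) [0.428 0.085 0.727] len 0.85
```

Now I'll lower it finely, watching the force.

Call:
move_arm(increments=[[[0,0.1,0.05,0.3,0,0,0.003],[0,0,0,0.2,0,0,0],[0,0,0,0.1,0,0,0],[0,0,0,0,0,0,0],[0,0,0,0,0,0,0]]])

```text
time_s: 10.12
ee_pos: [497.9, -16.9, 42.5]
ee_rot: [180.0, 1.0, -7.0]
force: [-0.5, 0.6, -1.2]
gripper_width: 21.6
```

```bash
python3 -c "
from h import *
ins(-65,-25,12,1)"
```

```text
tip in trivet [-67.7 -24.6] z 13.85 rot [179.99   1.    -6.99] F [-0.5  0.6 -1.2] tq [0.06 0.08 0.04] w 21.6
t 10.125 q [-3.300e+00  2.220e+01  1.122e+02  1.000e-01  4.660e+01  9.360e+01] F [-0.5  0.6 -1.2]
rot [0.0001 0.     0.0002] then shift cm (new tool) [0.276 0.035 0.18 ] len 0.33
```

Call:
move_arm(increments=[[[0,0,0,0.06,0,0,0],[0,0,0,0.06,0,0,0],[0,0,0,0.03,0,0,0],[0,0,0,0,0,0,0]]])

```text
time_s: 10.62
ee_pos: [497.9, -17.0, 41.0]
ee_rot: [180.0, 1.0, -7.0]
force: [0.6, 0.8, -1.1]
gripper_width: 21.8
```

```bash
python3 -c "
from h import *
ins(-65,-25,12,1)"
```

```text
tip in trivet [-67.7 -24.6] z 12.39 rot [179.99   0.99  -6.98] F [ 0.6  0.8 -1.1] tq [ 0.08  0.12 -0.01] w 21.8
t 10.625 q [-3.300e+00  2.230e+01  1.123e+02  1.000e-01  4.630e+01  9.360e+01] F [ 0.6  0.8 -1.1]
rot [ 0.0001 -0.0002  0.0003] then shift cm (new tool) [0.271 0.034 0.031] len 0.27
```

Call:
move_arm(increments=[[[0,0,0,0.04,0,0,0],[0,0,0,0.03,0,0,0],[0,0,0,0,0,0,0]]])

```text
time_s: 11.0
ee_pos: [497.9, -16.9, 40.6]
ee_rot: [180.0, 1.0, -7.0]
force: [-1.5, 0.3, -1.2]
gripper_width: 21.5
```

```bash
python3 -c "
from h import *
ins(-65,-25,12,1)"
```

```text
tip in trivet [-67.7 -24.6] z 11.94 rot [180.     0.97  -6.98] F [-1.5  0.3 -1.2] tq [0.04 0.01 0.02] w 21.5
t 11.0 q [-3.300e+00  2.240e+01  1.124e+02  1.000e-01  4.620e+01  9.360e+01] F [-1.5  0.3 -1.2]
rot [ 0.0001 -0.0005  0.0003] then shift cm (new tool) [ 0.271  0.037 -0.016] len 0.27
```

Call:
move_arm(increments=[[[0,0,0,0.04,0,0,0],[0,0,0,0.02,0,0,0],[0,0,0,0,0,0,0]]])

```text
time_s: 11.38
ee_pos: [497.9, -16.9, 40.4]
ee_rot: [180.0, 0.9, -7.0]
force: [-1.3, 0.4, 0.1]
gripper_width: 21.9
```

```bash
python3 -c "
from h import *
ins(-65,-25,12,1)"
```

```text
tip in trivet [-67.7 -24.6] z 11.82 rot [180.     0.95  -6.99] F [-1.3  0.4  0.1] tq [0.08 0.1  0.03] w 21.9
t 11.375 q [-3.300e+00  2.240e+01  1.124e+02  1.000e-01  4.620e+01  9.360e+01] F [-1.3  0.4  0.1]
rot [ 0.0001 -0.0009  0.0003] then shift cm (new tool) [ 0.268  0.034 -0.034] len 0.27
```

Call:
move_arm(increments=[[[0,0.4,0.02,-0.004,0,0,0],[0,0.5,0.01,-0.004,0,0,0],[0,0.5,0,-0.004,0,0,0],[0,0.4,0,-0.004,0,0,0],[0,0,0,0,0,0,0]]])

```text
time_s: 12.0
ee_pos: [516.9, -19.6, 40.3]
ee_rot: [-180.0, 1.0, -7.0]
force: [-0.8, -0.2, 1.3]
gripper_width: 21.9
```

```bash
python3 -c "
from h import *
ins(0,-25,12,1)"
```

```text
tip in trivet [-48.5 -24.9] z 11.69 rot [-180.      0.98   -6.99] F [-0.8 -0.2  1.3] tq [ 0.09 -0.04  0.06] w 21.9
t 12.0 q [-3.500e+00  2.380e+01  1.099e+02  1.000e-01  4.730e+01  9.340e+01] F [-0.8 -0.2  1.3]
rot [-0.     -0.0004  0.0002] then shift cm (new tool) [ 4.847  0.008 -0.12 ] len 4.85
```

Call:
move_arm(increments=[[[0,0.4,0,-0.012,0,0,0],[0,0.5,0,-0.01,0,0,0],[0,0.5,0,-0.008,0,0,0],[0,0.4,0,-0.008,0,0,0],[0,0,0,0,0,0,0]]])

```text
time_s: 12.62
ee_pos: [535.7, -21.9, 40.4]
ee_rot: [180.0, 1.0, -7.0]
force: [-1.7, 0.1, 1.7]
gripper_width: 21.2
```

```bash
python3 -c "
from h import *
ins(0,-25,12,1)
f=grab('side');save(f,'s2.png',(200,190,320,260),6)"
```

```text
tip in trivet [-29.6 -24.9] z 11.71 rot [180.     1.02  -6.99] F [-1.7  0.1  1.7] tq [0.03 0.07 0.03] w 21.2
t 12.625 q [-3.600e+00  2.510e+01  1.073e+02  1.000e-01  4.860e+01  9.330e+01] F [-1.7  0.1  1.7]
rot [0.     0.0003 0.0002] then shift cm (new tool) [ 2.959  0.006 -0.077] len 2.96
```

View pics/s2.png

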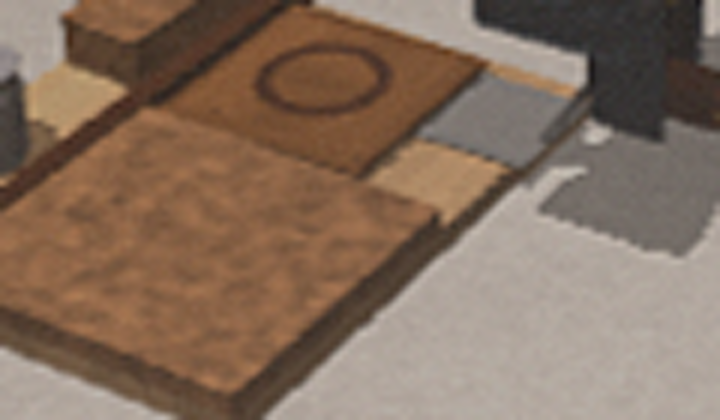

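The blade (420–590, 75–165) has gone in under the trivet's near edge, and the trivet is still flat. I'll push it further.

Call:
move_arm(increments=[[[0,0.4,0,-0.012,0,0,0],[0,0.5,0,-0.01,0,0,0],[0,0.5,0,-0.009,0,0,0],[0,0.5,0,-0.009,0,0,0],[0,0.5,0,-0.009,0,0,0],[0,0.5,0,-0.009,0,0,0],[0,0.4,0,-0.01,0,0,0],[0,0.4,0,-0.01,0,0,0],[0,0,0,0,0,0,0],[0,0,0,0,0,0,0]]])

```text
time_s: 13.92
ee_pos: [573.9, -26.5, 40.5]
ee_rot: [180.0, 1.1, -7.0]
force: [-3.9, 1.3, 4.2]
gripper_width: 21.6
```

```bash
python3 -c "
from h import *
ins(8,-25,12,1)"
```

```text
tip in trivet [  8.8 -24.9] z 11.55 rot [179.99   1.15  -6.98] F [-3.9  1.3  4.2] tq [ 0.11  0.37 -0.  ] w 21.6
t 13.925 q [-3.80e+00  2.80e+01  1.02e+02  1.00e-01  5.12e+01  9.31e+01] F [-3.9  1.3  4.2]
rot [0.0001 0.0025 0.0004] then shift cm (new tool) [-0.085  0.007 -0.012] len 0.09
```

```bash
cat >> h.py <<'E'
c2=R.from_euler('z',YAW,degrees=True).as_matrix()
H0=np.array([*(tv+c2[:2,:2]@np.array([0,56.])),13.])
def nominal(th,xt=-117,yt=-25,shift=11,extra=(0,0)):
    """tool pose with blade rolled th (rad) about the hinge; extra = board (left, up) mm"""
    T=c2@R.from_euler('x',-th).as_matrix()
    o=H0+c2@np.array([0,-shift*np.sin(th)+extra[0],extra[1]])+T@np.array([0,yt-56,-1.])
    return o+T@np.array([xt,0,26.5])*1.0, T@np.diag([1,-1,-1.])
def steps(ths,**k):
    s=monitor.state(); p=s['ee_pos'];Rm=R.from_euler('xyz',s['ee_rot'],degrees=True).as_matrix()
    ex=k.pop('extras',[(0,0)]*len(ths))
    loc=c2.T@(p-H0); y=Rm[:,2]; print('roll now',round(np.arctan2(-(c2.T@y)[1],-(c2.T@y)[2]),3),'pos board-ish',np.round(loc,1),'t',s['time_s'],'q',np.round(s['qpos'],0),'F',np.round(s['force'],1),'w',round(s['gripper_width'],1))
    for th,e in zip(ths,ex):
        q,Rq=nominal(th,extra=e,**k); print(round(th,2),np.round(Rm.T@(q-p)/10,3).tolist(),np.round(R.from_matrix(Rm.T@Rq).as_rotvec(),3).tolist()); p,Rm=q,Rq
E
python3 -c "
from h import *
steps([0,.06,.12,.18,.24,.3])"
```

```text
roll now 0.0 pos board-ish [-115.7  -80.9   27.5] t 13.925 q [ -4.  28. 102.   0.  51.  93.] F [-3.9  1.3  4.2] w 21.6
0 [-0.129, 0.007, 0.207] [0.0, 0.02, 0.0]
0.06 [-0.0, -0.102, -0.481] [-0.06, 0.0, 0.0]
0.12 [0.0, -0.102, -0.477] [-0.06, -0.0, -0.0]
0.18 [-0.0, -0.103, -0.473] [-0.06, 0.0, -0.0]
0.24 [0.0, -0.104, -0.47] [-0.06, 0.0, 0.0]
0.3 [0.0, -0.106, -0.466] [-0.06, 0.0, 0.0]
```

Call:
move_arm(increments=[[[0,0,-0.1,-0.48,-0.06,0,0],[0,0,-0.1,-0.48,-0.06,0,0],[0,0,-0.1,-0.47,-0.06,0,0],[0,0,-0.1,-0.47,-0.06,0,0],[0,0,-0.1,-0.47,-0.06,0,0],[0,0,0,0,0,0,0]]])

```text
time_s: 14.68
ee_pos: [576.7, -18.2, 59.2]
ee_rot: [162.5, 1.1, -7.0]
force: [-0.6, 0.0, -2.2]
gripper_width: 21.8
```

```bash
python3 -c "
from h import *
steps([.3,.4,.5,.6,.7,.8])
f=grab('side');save(f,'s3.png',(200,150,340,260),5)"
```

```text
roll now 0.306 pos board-ish [-113.9  -72.3   46.2] t 14.675 q [  7.  29.  99. -20.  59. 115.] F [-0.6  0.  -2.2] w 21.8
0.3 [-0.315, 0.136, -0.175] [0.006, 0.018, 0.006]
0.4 [-0.0, -0.196, -0.765] [-0.1, -0.0, -0.0]
0.5 [-0.0, -0.204, -0.757] [-0.1, 0.0, -0.0]
0.6 [0.0, -0.213, -0.751] [-0.1, -0.0, 0.0]
0.7 [-0.0, -0.223, -0.746] [-0.1, -0.0, -0.0]
0.8 [0.0, -0.234, -0.744] [-0.1, 0.0, -0.0]
```

View pics/s3.png

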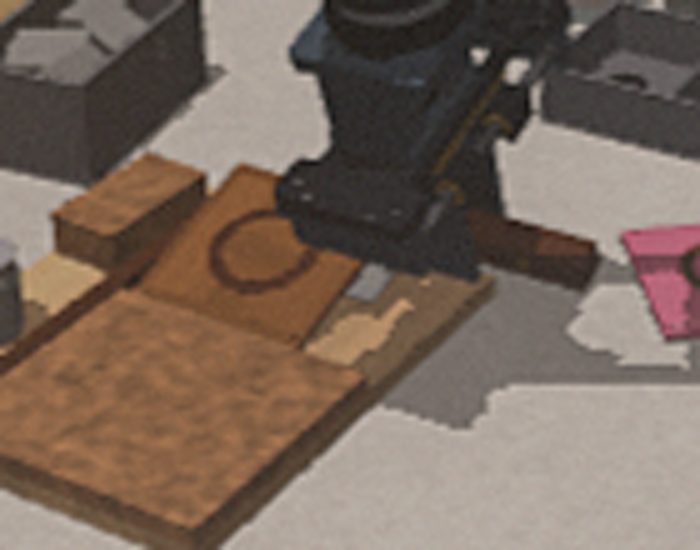

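The trivet is tipping up on the blade, with its left edge at the step (130–300, 285–350). I'll continue.

Call:
move_arm(increments=[[[0,-0.1,-0.05,-0.9,-0.09,0,0],[0,0,-0.18,-0.76,-0.1,0,0],[0,0,-0.2,-0.75,-0.1,0,0],[0,0,-0.21,-0.75,-0.1,0,0],[0,0,-0.22,-0.74,-0.1,0,0],[0,0,0,0,0,0,0]]])

```text
time_s: 15.48
ee_pos: [580.1, 4.4, 86.5]
ee_rot: [134.3, 1.1, -7.4]
force: [-0.3, -0.5, -1.5]
gripper_width: 21.8
```

```bash
python3 -c "
from h import *
steps([.8,.9,1.0,1.1,1.2])"
```

```text
roll now 0.798 pos board-ish [-113.2  -49.4   73.5] t 15.475 q [ 20.  37.  93. -40.  79. 136.] F [-0.3 -0.5 -1.5] w 21.8
0.8 [-0.383, -0.068, -0.402] [-0.002, 0.018, 0.009]
0.9 [-0.0, -0.244, -0.744] [-0.1, 0.0, 0.0]
1.0 [0.0, -0.255, -0.746] [-0.1, -0.0, -0.0]
1.1 [-0.0, -0.265, -0.75] [-0.1, 0.0, 0.0]
1.2 [-0.0, -0.275, -0.756] [-0.1, -0.0, -0.0]
```

```bash
python3 - <<'E'
from h import *
C=R.from_euler('z',90,degrees=True).as_matrix()
def wrist(Rt,q1,q23):
    a=R.from_matrix(R.from_euler('ZY',[q1,q23],degrees=True).as_matrix().T@Rt@C.T).as_euler('ZYZ',degrees=True); return np.round(a)
s=monitor.state(); q=s['qpos']; Rm=R.from_euler('xyz',s['ee_rot'],degrees=True).as_matrix()
print(wrist(Rm,q[0],q[1]+q[2]))
for d in (0,.2,.4,.6):
  for yw in (0,-.15):
    M=R.from_rotvec([0,0,yw]).as_matrix()@Rm@R.from_rotvec([-d,0,0]).as_matrix()
    print(d,yw,[wrist(M,a,b).tolist() for a,b in((22,130),(27,130),(30,125))])
E
```

```text
[-40.  79. 136.]
0 0 [[-39.0, 80.0, 136.0], [-36.0, 83.0, 139.0], [-34.0, 88.0, 139.0]]
0 -0.15 [[-34.0, 84.0, 142.0], [-31.0, 86.0, 145.0], [-29.0, 92.0, 145.0]]
0.2 0 [[-47.0, 89.0, 137.0], [-43.0, 91.0, 140.0], [-42.0, 97.0, 138.0]]
0.2 -0.15 [[-41.0, 93.0, 142.0], [-38.0, 96.0, 145.0], [-36.0, 101.0, 144.0]]
0.4 0 [[-54.0, 97.0, 137.0], [-51.0, 100.0, 139.0], [-50.0, 105.0, 137.0]]
0.4 -0.15 [[-48.0, 102.0, 141.0], [-44.0, 105.0, 144.0], [-43.0, 110.0, 142.0]]
0.6 0 [[-63.0, 105.0, 135.0], [-59.0, 109.0, 137.0], [-58.0, 113.0, 134.0]]
0.6 -0.15 [[-56.0, 111.0, 139.0], [-52.0, 114.0, 141.0], [-51.0, 119.0, 138.0]]
```

Call:
move_arm(increments=[[[0,-0.1,-0.22,-0.74,-0.1,0,0],[0,0,-0.24,-0.75,-0.1,0,0],[0,0,-0.25,-0.75,-0.1,0,0],[0,0,-0.26,-0.75,-0.1,0,0],[0,0,0,0,0,0,0]]])

```text
time_s: 16.1
ee_pos: [584.1, 28.8, 95.9]
ee_rot: [111.7, 1.1, -7.9]
force: [0.0, -0.6, -1.8]
gripper_width: 21.4
```

```bash
python3 -c "
from h import *
steps([1.2])
f=grab('side');save(f,'s4.png',(200,130,340,250),5)"
```

```text
roll now 1.192 pos board-ish [-112.2  -24.8   82.9] t 16.1 q [ 27.  48.  88. -50.  97. 144.] F [ 0.  -0.6 -1.8] w 21.4
1.2 [-0.495, -0.168, -0.887] [-0.009, 0.021, 0.013]
```

View pics/s4.png

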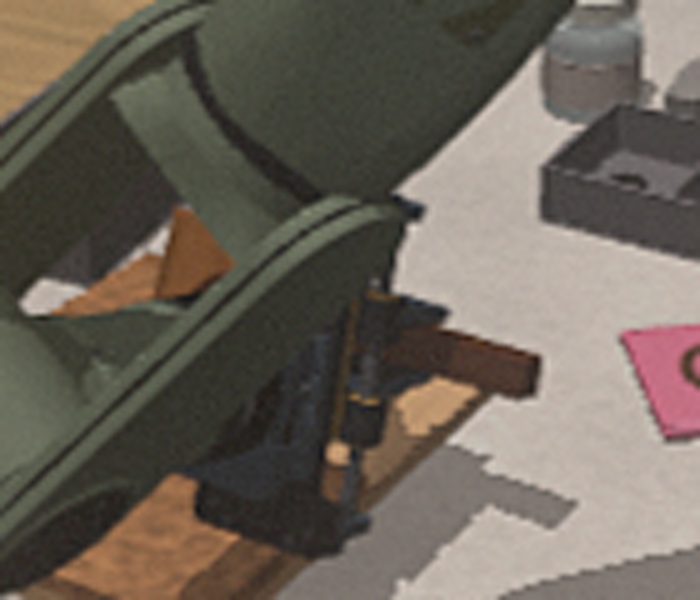

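```bash
cat > fk.py <<'E'
from h import *
from scipy.optimize import least_squares
C=R.from_euler('z',90,degrees=True)
def fk(q,k):
    a1,d1,L2,a3,L3,lt=k
    r1=R.from_euler('z',q[0],degrees=True); r2=R.from_euler('y',q[1],degrees=True); r3=R.from_euler('y',q[2],degrees=True)
    r=r1*r2; p=r1.apply([a1,0,d1])+r.apply([0,0,L2]); r=r*r3; p=p+r.apply([a3,0,L3]); r=r*R.from_euler('ZYZ',q[3:],degrees=True)
    return p+r.apply([0,0,lt]), r*C
D=[([-69.33,18.348,89.697,-.002,72.044,-1.145],[213.53,-533.42,213.22]),([-70.713,27.439,74.0,7.716,96.989,-4.211],[241.65,-520.3,242.63]),([30.604,29.161,100.754,.116,50.058,113.03],[503.58,311.83,34.53]),([-3.2,17.8,111.2,0,50.9,93.7],[489.5,-15.9,86.4]),([30.6,22.2,92.6,.1,65.3,113],[502.4,311,154.7]),([-3.8,28,102,.1,51.2,93.1],[573.9,-26.5,40.5])]
s=monitor.state(); D.append((s['qpos'],s['ee_pos']))
sol=least_squares(lambda k:np.concatenate([fk(q,k)[0]-p for q,p in D]),[0,300,300,0,300,250]); k=sol.x
def ik(p,Rt,q0):
    Rt=R.from_matrix(Rt)
    def e(q):
        P,r=fk(q,k); return np.r_[(P-p)/10,(r.inv()*Rt).as_rotvec()*20]
    return least_squares(e,q0).x
E
python3 - <<'E'
from fk import *
print(np.round(k,1),'rms',np.sqrt(np.mean(sol.fun**2)))
q=s['qpos'];p0=s['ee_pos'];Rm=R.from_euler('xyz',s['ee_rot'],degrees=True).as_matrix();print(np.round(q,1))
for yw,pit,dr,mv in [(0,0,0,(0,40,0)),(0,0,0,(0,40,20)),(0,0,0,(0,0,20)),(.1,0,0,(0,40,20)),(0,.1,0,(0,40,20)),(0,-.1,0,(0,40,20)),(0,0,.2,(0,40,20)),(0,0,.4,(0,30,20)),(0.05,0,.4,(0,30,20)),(0,0,0,(-30,40,20))]:
    M=R.from_rotvec([0,0,yw]).as_matrix()@R.from_rotvec(c2[:,1]*pit).as_matrix()@Rm@R.from_rotvec([-dr,0,0]).as_matrix()
    print(yw,pit,dr,mv,np.round(ik(p0+c2@np.array(mv),M,q),1))
# cloud check: arm points above the landing area, board-ish coords
for n in('side','top'):
    w=cloud(grab(n)).reshape(-1,3); w=w[~np.isnan(w[:,0])]; l=(w-H0)@c2
    m=(l[:,2]>35)&(l[:,2]<300)&(l[:,1]>5)&(l[:,1]<180)&(l[:,0]<60)&(l[:,0]>-250)
    for z0 in range(35,250,40):
        a=l[m&(l[:,2]>z0)&(l[:,2]<=z0+40)]; 
        print(n,z0,len(a),[ (y0,round(a[(a[:,1]>y0)&(a[:,1]<=y0+40)][:,0].max(initial=-999))) for y0 in(5,45,85,125)])
E
```

```text
[  7.6 142.1 574.1  21.5 413.8 325.5] rms 6.3329348796829805
[ 27.2  48.   87.6 -49.5  96.5 143.9]
0 0 0 (0, 40, 0) [ 30.1  49.4  83.6 -47.6  99.8 143.3]
0 0 0 (0, 40, 20) [ 30.1  48.   83.1 -47.9 101.  141.9]
0 0 0 (0, 0, 20) [ 27.5  46.4  87.2 -49.5  98.  142.5]
0.1 0 0 (0, 40, 20) [ 31.5  46.3  87.3 -50.8  97.  141.7]
0 0.1 0 (0, 40, 20) [ 29.6  48.8  81.5 -46.8 102.7 136. ]
0 -0.1 0 (0, 40, 20) [ 30.7  47.3  84.8 -49.   99.4 148. ]
0 0 0.2 (0, 40, 20) [ 31.3  53.2  82.3 -53.2 108.  144.2]
0 0 0.4 (0, 30, 20) [ 31.   58.1  83.  -58.6 114.2 146.5]
0.05 0 0.4 (0, 30, 20) [ 31.8  57.3  85.2 -60.  112.4 147.2]
0 0 0 (-30, 40, 20) [ 31.6  46.3  87.2 -46.4 100.2 144.5]
side 35 358 [(5, -129), (45, -136), (85, -73), (125, -999)]
side 75 485 [(5, -95), (45, -117), (85, -125), (125, -98)]
side 115 473 [(5, -128), (45, -127), (85, -127), (125, -120)]
side 155 84 [(5, -135), (45, -134), (85, -999), (125, -93)]
side 195 37 [(5, -145), (45, -144), (85, -999), (125, -97)]
side 235 0 [(5, -999), (45, -999), (85, -999), (125, -999)]
top 35 47 [(5, -999), (45, -146), (85, -133), (125, -999)]
top 75 52 [(5, -127), (45, -73), (85, -131), (125, -132)]
top 115 285 [(5, -95), (45, -86), (85, -84), (125, -105)]
top 155 527 [(5, -72), (45, -75), (85, -86), (125, -73)]
top 195 301 [(5, -73), (45, -73), (85, -999), (125, -92)]
top 235 0 [(5, -999), (45, -999), (85, -999), (125, -999)]
```

```bash
python3 - <<'E'
from h import *
for n in('side','top'):
    f=grab(n); w=cloud(f); l=(w-H0)@c2
    m=(l[...,0]>-52)&(l[...,0]<50)&(l[...,1]>-110)&(l[...,1]<20)&(l[...,2]>14)&(l[...,2]<130)
    a=l[m]; print(n,len(a)); 
    if len(a)>10:
        for z0 in range(14,125,12):
            b=a[(a[:,2]>z0)&(a[:,2]<=z0+12)]
            if len(b): print(z0,len(b),'y med',np.round(np.median(b[:,1]),1),'x',np.round([b[:,0].min(),b[:,0].max()]),'y rng',np.round([b[:,1].min(),b[:,1].max()]))
E
```

```text
side 142
50 6 y med -29.0 x [41. 49.] y rng [-31. -27.]
62 37 y med -33.8 x [20. 50.] y rng [-40. -28.]
74 60 y med -39.5 x [11. 50.] y rng [-53. -32.]
86 39 y med -46.1 x [16. 49.] y rng [-54. -40.]
top 460
14 58 y med -6.0 x [-52.  49.] y rng [-11.  19.]
26 44 y med -13.5 x [-50.  48.] y rng [-18.  -6.]
38 55 y med -20.2 x [-51.  49.] y rng [-25. -13.]
50 54 y med -27.0 x [-52.  48.] y rng [-32. -19.]
62 52 y med -33.8 x [-49.  49.] y rng [-38. -29.]
74 57 y med -40.7 x [-50.  48.] y rng [-47. -35.]
86 116 y med -51.4 x [-52.  49.] y rng [-62. -41.]
98 24 y med -59.6 x [-49.  24.] y rng [-63. -50.]
```

The top camera sees the inlaid face at about 60°, resting on the blade's upper edge. I'll move the blade slightly left and down to get it flush and then push left.

Call:
move_arm(increments=[[[0,-0.03,-0.21,-0.13,0,0,0],[0,-0.03,-0.21,-0.13,0,0,0],[0,-0.03,-0.21,-0.13,0,0,0],[0,-0.03,-0.21,-0.13,0,0,0],[0,0,0,0,0,0,0]]])

```text
time_s: 16.98
ee_pos: [584.4, 36.2, 94.0]
ee_rot: [111.9, 0.7, -8.0]
force: [-0.0, -0.2, -0.9]
gripper_width: 21.7
```

```bash
cat >> h.py <<'E'
def face():
    s=monitor.state(); p=s['ee_pos'];Rm=c2.T@R.from_euler('xyz',s['ee_rot'],degrees=True).as_matrix(); l0=c2.T@(p-H0)
    c=l0+Rm@np.array([32,0,26.5-2]); print('t',s['time_s'],'roll',round(np.arctan2(-Rm[1,2],-Rm[2,2]),3),'TCP',np.round(l0,1),'blade top: L edge',np.round(c-30*Rm[:,1],1),'R edge',np.round(c+30*Rm[:,1],1),'F',np.round(s['force'],1),'q',np.round(s['qpos'],0))
    l=(cloud(grab('top'))-H0)@c2
    m=(l[...,0]>-45)&(l[...,0]<45)&(l[...,1]>-110)&(l[...,1]<100)&(l[...,2]>18)&(l[...,2]<130); a=l[m]
    out=[]
    for z0 in range(18,125,12):
        b=a[(a[:,2]>z0)&(a[:,2]<=z0+12)]
        if len(b)>3: out.append((z0+6,len(b),round(float(np.median(b[:,1])),1)))
    print(out)
E
python3 -c "
from h import *
face()"
```

```text
t 16.975 roll 1.188 TCP [-112.9  -17.4   81. ] blade top: L edge [-81.5 -29.5  43.6] R edge [-81.2 -51.9  99.2] F [-0.  -0.2 -0.9] q [ 28.  48.  87. -49.  97. 144.]
[(24, 42, -6.3), (36, 37, -12.9), (48, 38, -18.7), (60, 44, -24.6), (72, 40, -30.8), (84, 45, -37.1), (96, 102, -46.9)]
```

Call:
move_arm(increments=[[[0,-0.03,-0.2,-0.18,0,0,0],[0,-0.03,-0.2,-0.18,0,0,0],[0,-0.03,-0.2,-0.18,0,0,0],[0,-0.03,-0.2,-0.18,0,0,0],[0,0,-0.2,-0.18,0,0,0],[0,0,0,0,0,0,0]]])

```text
time_s: 17.77
ee_pos: [584.8, 49.2, 87.5]
ee_rot: [111.9, 0.8, -8.0]
force: [-0.2, -0.6, -1.5]
gripper_width: 21.7
```

```bash
python3 -c "
from h import *
face()"
```

```text
t 17.775 roll 1.189 TCP [-114.    -4.4   74.5] blade top: L edge [-82.7 -16.5  37.1] R edge [-82.4 -38.8  92.7] F [-0.2 -0.6 -1.5] q [ 29.  49.  86. -48.  97. 145.]
[(24, 25, -3.2), (36, 24, -7.4), (48, 26, -11.6), (60, 22, -15.3), (72, 30, -19.6), (84, 41, -24.9), (96, 59, -30.4), (108, 35, -34.6)]
```

Call:
move_arm(increments=[[[0,0,0.36,-0.19,0,0,0],[0,0,0.36,-0.19,0,0,0],[0,0,0.36,-0.19,0,0,0],[0,0,0.36,-0.19,0,0,0],[0,0,0.36,-0.19,0,0,0],[0,0,0,0,0,0,0]]])

```text
time_s: 18.58
ee_pos: [585.5, 51.3, 109.9]
ee_rot: [111.9, 0.7, -8.0]
force: [-1.0, 0.0, -2.5]
gripper_width: 21.7
```

```bash
python3 -c "
from h import *
face()"
```

```text
t 18.575 roll 1.188 TCP [-113.6   -2.3   96.9] blade top: L edge [-82.2 -14.4  59.5] R edge [-81.9 -36.8 115.2] F [-1.   0.  -2.5] q [ 29.  48.  85. -49.  99. 143.]
[(24, 20, 1.6), (36, 8, -1.7), (48, 12, -3.4), (60, 10, -5.8), (72, 22, -9.3), (84, 34, -24.3), (96, 53, -21.9), (108, 77, -20.3)]
```

Call:
move_arm(increments=[[[0,0,0.02,-0.2,0,0,0],[0,0,0.02,-0.22,0,0,0],[0,0,0.02,-0.22,0,0,0],[0,0,0.02,-0.22,0,0,0],[0,0,0.02,-0.22,0,0,0],[0,0,0.02,-0.2,0,0,0],[0,0,0,0,0,0,0]]])

```text
time_s: 19.5
ee_pos: [587.1, 63.4, 115.5]
ee_rot: [111.9, 0.8, -8.0]
force: [-0.5, 0.2, -1.5]
gripper_width: 21.5
```

```bash
python3 -c "
from h import *
face()"
```

```text
t 19.5 roll 1.189 TCP [-113.5   10.   102.5] blade top: L edge [-82.2  -2.1  65.1] R edge [-81.8 -24.5 120.8] F [-0.5  0.2 -1.5] q [ 30.  48.  84. -48. 100. 142.]
[(24, 10, 46.6), (48, 4, -5.3), (60, 13, -3.9), (72, 28, -5.9), (84, 31, -10.2), (96, 36, -14.3), (108, 88, 2.1), (120, 18, -25.2)]
```

Call:
move_arm(increments=[[[0,0,-0.02,-0.2,0,0,0],[0,0,-0.02,-0.22,0,0,0],[0,0,-0.02,-0.22,0,0,0],[0,0,-0.02,-0.22,0,0,0],[0,0,0,0,0,0,0]]])

```text
time_s: 20.18
ee_pos: [588.3, 72.1, 118.1]
ee_rot: [111.9, 0.8, -8.0]
force: [-0.2, 0.2, -2.1]
gripper_width: 21.7
```

```bash
python3 -c "
from h import *
face()"
```

```text
t 20.175 roll 1.189 TCP [-113.3   18.8  105.1] blade top: L edge [-82.    6.7  67.7] R edge [-81.6 -15.7 123.3] F [-0.2  0.2 -2.1] q [ 30.  48.  83. -48. 101. 142.]
[(24, 68, 11.3), (36, 128, 23.4), (48, 144, 42.0), (60, 149, 60.7), (72, 45, 62.3), (84, 16, -2.4), (96, 20, -6.8), (108, 22, -11.7), (120, 19, -16.7)]
```

Call:
move_arm(increments=[[[0,0,0,0,0,0,0],[0,0,0,0,0,0,0],[0,0,0,0,0,0,0]]])

```text
time_s: 20.6
ee_pos: [588.2, 71.9, 118.0]
ee_rot: [111.9, 0.8, -8.0]
force: [-0.0, 0.5, -1.5]
gripper_width: 21.9
```

```bash
python3 - <<'E'
from h import *
face()
f=grab('top');save(f,'t5.png',(260,100,380,220),5)
l=(cloud(f)-H0)@c2
for y0 in range(-70,130,20):
    m=(l[...,0]>-45)&(l[...,0]<45)&(abs(l[...,1]-y0)<8)&(l[...,2]<60); print(y0,round(float(np.median(l[...,2][m])),1),m.sum(),end='; ')
E
```

```text
t 20.6 roll 1.189 TCP [-113.4   18.5  105. ] blade top: L edge [-82.1   6.4  67.6] R edge [-81.7 -16.  123.3] F [-0.   0.5 -1.5] q [ 30.  48.  83. -48. 101. 142.]
[(24, 437, 42.4), (72, 16, 3.2), (84, 26, -2.1), (96, 14, -7.3), (108, 24, -11.8), (120, 20, -16.8)]
-70 -2.0 106; -50 -1.2 110; -30 -1.5 106; -10 19.9 37; 10 19.9 80; 30 19.7 111; 50 20.4 110; 70 19.5 110; 90 12.4 101; 110 8.9 99;
```

View pics/t5.png

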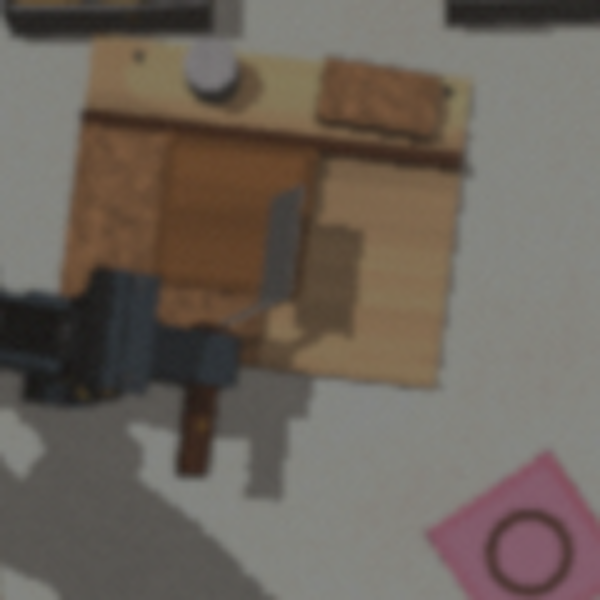

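The crop shows the trivet lying flat on the cork at (165–315, 135–290), plain face up. The turner's blade is clear above it. I'll raise it, unroll the wrist and return.

Call:
move_arm(increments=[[[0,0,0.8,-0.35,0,0,0],[0,0,1.2,-0.48,0,0,0],[0,0,1.2,-0.48,0,0,0],[0,0,1.2,-0.48,0,0,0],[0,0,0.6,-0.3,0.1,0,0],[0,0,0,0,0.16,0,0],[0,0,0,0,0.16,0,0],[0,-0.5,0,0,0.16,0,0],[0,-0.5,0,0,0.16,0,0],[0,-0.5,0,0,0.16,0,0],[0,-0.5,0,0,0.16,0,0],[0,0,0,0,0,0,0]]])

```text
time_s: 22.2
ee_pos: [567.4, 74.6, 185.0]
ee_rot: [174.2, 0.4, -7.8]
force: [0.8, -0.2, -1.8]
gripper_width: 21.8
```

```bash
python3 -c "
from h import *
print(monitor.state()['force'],monitor.state()['gripper_width'])
plan([503.6,311.8,155],toolR(7.5,0,0,0))"
```

```text
[ 0.78923655 -0.15144552 -1.83484918] 21.82380281459026
t 22.2 q [  9.5  20.3  91.2  -5.8  70.7 109.3] F [ 0.8 -0.2 -1.8]
rot [ 0.1003  0.0209 -0.2668] then shift cm (new tool) [ -3.233 -24.35    3.002] len 24.75
```

Call:
move_arm(increments=[[[0,-0.2,-0.5,0,0.05,0.01,-0.09],[0,-0.3,-2,0,0.05,0.01,-0.09],[0,-0.4,-3.5,0,0,0,-0.087],[0,-0.4,-4,0,0,0,0],[0,-0.4,-4,0,0,0,0],[0,-0.4,-3.5,0,0,0,0],[0,-0.4,-2.5,0,0,0,0],[0,-0.3,-1.5,0,0,0,0],[0,0,0,0,0,0,0],[0,0,0,0,0,0,0]]])

```text
time_s: 23.45
ee_pos: [511.9, 293.3, 180.1]
ee_rot: [178.7, 0.5, 8.8]
force: [1.1, -0.7, -1.3]
gripper_width: 22.1
```

```bash
python3 -c "
from h import *
plan([503.6,311.8,100],toolR(7.5,0,0,0))"
```

```text
t 23.45 q [ 29.3  21.5  89.9  -1.1  69.6 110.9] F [ 1.1 -0.7 -1.3]
rot [0.0234 0.009  0.0219] then shift cm (new tool) [-0.583 -1.947  8.011] len 8.26
```

Call:
move_arm(increments=[[[0,-0.3,-0.9,1,0.023,0.009,0.022],[0,-0.28,-0.9,2,0,0,0],[0,0,0,2.5,0,0,0],[0,0,0,2,0,0,0],[0,0,0,0,0,0,0],[0,0,0,0,0,0,0]]])

```text
time_s: 24.2
ee_pos: [507.0, 304.3, 105.0]
ee_rot: [179.8, -0.2, 7.0]
force: [0.3, 0.8, -1.6]
gripper_width: 21.6
```

```bash
python3 -c "
from h import *
plan([503.6,311.8,40],toolR(7.5,0,0,0))"
```

```text
t 24.2 q [ 30.   24.7  96.5  -0.3  58.7 113.1] F [ 0.3  0.8 -1.6]
rot [ 0.0029 -0.0034 -0.0082] then shift cm (new tool) [-0.242 -0.788  6.499] len 6.55
```

Call:
move_arm(increments=[[[0,-0.2,-0.75,1,0.003,-0.003,-0.008],[0,0,0,2,0,0,0],[0,0,0,2,0,0,0],[0,0,0,1,0,0,0],[0,0,0,0,0,0,0],[0,0,0,0,0,0,0]]])

```text
time_s: 24.95
ee_pos: [506.5, 314.4, 46.4]
ee_rot: [-179.8, -0.4, 7.5]
force: [0.4, 0.9, -1.0]
gripper_width: 21.7
```

```bash
python3 -c "
from h import *
plan([503.6,311.8,34.5],toolR(7.5,0,0,0)); print(monitor.state()['torque'])"
```

```text
t 24.95 q [3.070e+01 2.840e+01 9.990e+01 1.000e-01 5.110e+01 1.131e+02] F [ 0.4  0.9 -1. ]
rot [-0.0041 -0.0075  0.0008] then shift cm (new tool) [-0.326  0.217  1.188] len 1.25
[0.00499192 0.06618243 0.04352344]
```

Call:
move_arm(increments=[[[0,-0.3,0.2,0.4,-0.004,-0.0075,0],[0,0,0,0.3,0,0,0],[0,0,0,0.25,0,0,0],[0,0,0,0.05,0,0,0],[0,0,0,0,0,0,0],[0,0,0,0,0,0,0]]])

```text
time_s: 25.7
ee_pos: [504.6, 312.3, 37.2]
ee_rot: [-179.9, -0.1, 7.5]
force: [0.5, 1.4, -1.4]
gripper_width: 21.7
```

```bash
python3 -c "
from h import *
plan([503.6,311.8,34.5],toolR(7.5,0,0,0)); print(monitor.state()['torque'])"
```

```text
t 25.7 q [ 30.6  29.  100.5   0.   50.3 113.1] F [ 0.5  1.4 -1.4]
rot [-0.0011 -0.0023  0.0007] then shift cm (new tool) [-0.104  0.04   0.271] len 0.29
[0.02727967 0.09502028 0.01354627]
```

Call:
move_arm(increments=[[[0,-0.1,0.04,0.1,-0.001,-0.002,0],[0,0,0,0.08,0,0,0],[0,0,0,0.06,0,0,0],[0,0,0,0.04,0,0,0],[0,0,0,0,0,0,0]]])

```text
time_s: 26.32
ee_pos: [503.7, 311.8, 34.5]
ee_rot: [-180.0, -0.0, 7.5]
force: [-0.1, -0.9, -1.6]
gripper_width: 21.4
```

```bash
python3 -c "
from h import *
plan([503.6,311.8,34.5],toolR(7.5,0,0,0)); print(monitor.state()['torque'])"
```

```text
t 26.325 q [ 30.7  29.2 100.7  -0.   50.1 113.1] F [-0.1 -0.9 -1.6]
rot [-0.0001 -0.0004  0.0007] then shift cm (new tool) [-0.006  0.002  0.004] len 0.01
[-0.01279467  0.07529554 -0.02134455]
```

Call:
move_arm(increments=[[[0,0,0,0.04,0,0,0],[0,0,0,0.03,0,0,0],[0,0,0,0.02,0,0,0],[0,0,0,0,0,0,0]]])

```text
time_s: 26.82
ee_pos: [503.6, 311.8, 34.5]
ee_rot: [-180.0, -0.0, 7.5]
force: [-0.6, 0.4, 0.8]
gripper_width: 22.0
```

```bash
python3 -c "
from h import *
plan([503.6,311.8,34.5],toolR(7.5,0,0,0)); print(monitor.state()['torque'])"
```

```text
t 26.825 q [ 30.7  29.2 100.8  -0.   50.  113.1] F [-0.6  0.4  0.8]
rot [-0.0003 -0.0008  0.0007] then shift cm (new tool) [-0.005  0.001 -0.003] len 0.01
[-0.06019628  0.16946641 -0.01862469]
```

Call:
move_arm(increments=[[[0.3,0,0,0,0,0,0],[0.5,0,0,0,0,0,0],[0.8,0,0,0,0,0,0],[0.8,0,0,0,0,0,0],[0.8,0,0,0,0,0,0],[0.8,0,0,-1,0,0,0],[0.8,0,0,-2,0,0,0],[0.8,0,0,-4,0,0,0],[0.8,0,0,-5,0,0,0],[0.8,0,0,-3,0,0,0],[0.8,0,0,0,0,0,0]]])

```text
time_s: 28.2
ee_pos: [504.4, 312.3, 192.0]
ee_rot: [-179.9, -0.3, 7.5]
force: [0.2, -0.4, -1.2]
gripper_width: 73.3
```

Call:
move_arm(increments=[[[0.8,-3,4,0,0,0,0],[0.8,-3,5,0,0,0,0],[0.8,-3,5,0,0,0,0],[0.8,-3,5,0,0,0,0],[0.8,0,3,0,0,0,0],[0.8,0,0,0,0,0,0],[0.8,0,0,0,0,0,0]]])

```text
time_s: 29.08
ee_pos: [407.1, 72.2, 184.6]
ee_rot: [-180.0, 0.3, 7.6]
force: [0.3, 0.5, 1.0]
gripper_width: 72.8
```

```bash
python3 - <<'E'
from h import *
f=grab('top');save(f,'t6.png',(215,100,365,245),4)
w=cloud(f);l=(w-H0)@c2
m=(l[...,0]>-80)&(l[...,0]<70)&(l[...,1]>-30)&(l[...,1]<130)&(l[...,2]>16)&(l[...,2]<24); a=l[m]
print('trivet top n',len(a),'x',np.percentile(a[:,0],[1,99]),'y',np.percentile(a[:,1],[1,99]),'z',np.median(a[:,2])+13)
A=np.c_[a[:,:2],np.ones(len(a))];print('tilt',np.linalg.lstsq(A,a[:,2],rcond=None)[0][:2])
E
```

```text
trivet top n 738 x [-52.25874742  63.78863386] y [-20.2740413  111.91000332] z 32.636596187192204
tilt [ 0.00197996 -0.00735556]
```

View pics/t6.png

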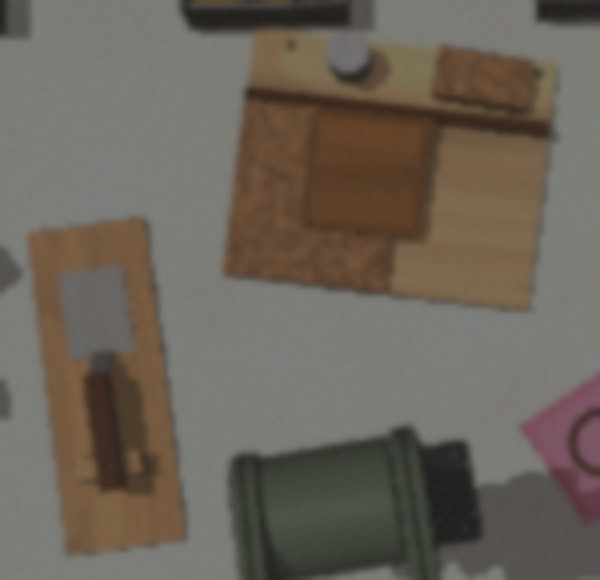

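The final crop shows the trivet plain side up, flat on the cork, with its centre near (370,175). The turner is back on the stand at the same pixels as at the start. I'll do one numeric check and hand in.

```bash
python3 - <<'E'
from h import *
f=grab('top')
P=np.array([onplane(f,215-.375+u/4,100-.375+v/4,31.5) for u,v in((313,108),(437,122),(427,241),(303,228))])
a=np.radians(-7.7);d=(P-[696.2,41.6,0])[:,:2]@np.array([[np.cos(a),-np.sin(a)],[np.sin(a),np.cos(a)]])
print('corners in board',np.round(d,1).tolist(),'centre',d.mean(0)); s=monitor.state();print(s['time_s'],np.abs(s['qvel']).max())
print(job.job_done())
E
```

```text
corners in board [[59.0, 87.1], [58.5, -25.9], [-50.0, -29.0], [-50.6, 83.5]] centre [ 4.2049111  28.92866712]
29.175 0.4632308773813327
the job is handed in; nothing more can be done
None
```

I handed the job in after about 29 s of the 72 s allowed. By my checks everything is in its end state, but the hand-in reports no verdict.

**What I did**
- I took the turner from its stand by the handle and lowered the blade to light contact with the lower bed. The force reading shifted by about 1.5 to 3 N from its free-hanging value.
- I slid the blade about 64 mm under the trivet from the robot's side. The reading at the end of that slide was the highest, about 6 N upward and 4 N back along x.
- I rolled the wrist 1.19 rad (68°), which tipped the trivet up on the blade, then pushed it over the step with the blade's left edge.
- I laid the turner back on its stand, opened the fingers and moved the hand away.

**Last checks**
- **Trivet:** it lies plain side up. Its centre is about 29 mm past the step and 4 mm along the board's x. The depth readings show a tilt under 0.01 rad.
- **Trivet top height:** the top face reads about 33 mm, where 34 mm was expected. That fits the 1 to 2 mm low reading of the top camera from the start.
- **Turner:** it is at the same image position as at the start. The tool was within 0.1 mm of the pose where I gripped it when I let go.
- **Bystanders:** the tin and sanding block look unmoved in the last picture. I did not check the hammer, glue, jar or tape measure again.

**What did not go to plan:** at the end of the roll the trivet stood at 60.5°, leaning only on the blade's upper edge. I moved the blade left and down before pushing. The last part of the turn was a free fall of the trivet onto the cork. The last wrist joint came within about 2° of its limit.

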